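# Unlock the child-resistant cap of the bed-cleaner bottle

### The arm

A 6-joint arm with a two-finger parallel gripper is mounted at the origin on the work surface. World frame = base frame: x ahead of the robot, y to its left, z up, the work surface at z = 0. Lengths are in m, angles in rad, forces in N, time in s.
With the tool pointing down it reaches from about 0.375 to 0.975 m from the base axis. Payload 3.8 kg.
Tool frame: the origin (TCP) lies on the centre line of the jaws, within the pads' length; the fingertips stand 8 mm ahead of it and the grasp point (between the pads) lies 11 mm behind it; z points along the fingers, y is the direction in which the jaws open and shut (so a half turn about z gives the same grasp; the last joint's range is limited). The gripper opens to 85 mm and grips with 20 to 120 N. Pads are 22 mm wide; open, the fingers measure 114 mm over their backs; the gripper's body (76 mm by 85 mm) begins 54 mm behind the grasp point. The pads swing forward as they close: fully open they stand 13 mm farther back than shut.
Start: joints at [1.168, 0.264, 1.604, -0, 1.274, -0.037], TCP at [0.241, 0.63, 0.213] pointing down, gripper open.
Joint ranges: [-2.63, 2.63], [-0.94, 2.18], [0.31, 2.57], [-1.31, 4.45], [0, 2.66], [-2.55, 2.55]. Speed limits (rad/s): [2.57, 2.57, 3.14, 3.14, 3.14, 3.14].

### API

Orientations are given as a rotation vector (axis times angle).
In Python, from workcell import * gives the robot as it stands.
- The arm moves only by the tool play_rows, never from a script. Its arguments are lists of equal length, an entry for each row: "slide": the shift along the tool's x, y, z in cm, a list of three; "delta_rot": the turn, a rotation vector about the tool's x, y, z in rad, a list of three. In form: {"slide": [[x, y, z], ...], "delta_rot": [[wx, wy, wz], ...]}. A call has 1 to 12 rows; each row is the pose to reach, as a shift and turn from the pose measured when the call began, along the tool's axes at that moment; what a row does not reach only later rows make up. A row lasts 1/12 s, in which the tool goes at most 41.7 mm and 7.16 degrees, less where a joint would pass 70% of its speed; a pose out of reach is approached as far as the arm can. A call with a gripper value outside its range is refused whole. "hand" is the opening, from 0 (shut) to 1 (fully open), set as the call begins (left out, the last holds). The fingers move at their own pace and stop on an object; "force" is the grip in N (left out, the last holds). Time passes only in rows, so rows that repeat a pose let the fingers close. It gives the time, the measured TCP pose, the force and the opening at its end, in the units of the state.
- read_state(): the state, without advancing time (a new reading comes with each control period).
- read_camera(name): name is "scene" or "top"; returns a dict with "image" (384x512x3 uint8, red, green, blue), "depth" (384x512 float32, m along the optical axis (not along the pixel's ray), 0 where there is no reading), "fovy" (degrees; the focal length in pixels is half the picture's height over the tangent of half this angle, whatever the lens; pixels are square), "cx", "cy" (the principal point, pixels), "world_from_camera" (4x4, takes a point from camera to world coordinates). Camera axes: x right, y up, looking along -z (the intrinsics and any distortion apply to the point x, -y, -z); pixel columns grow to the right and rows downward; lengths in m; the calibration is good to about 2 mm. A picture is of the moment at which its call begins.
- finish_job(): hands the job in, once; it reports no verdict.
Trained networks look in a picture, given as the dict that the camera call returned (one of the last four; its "shot" number tells which), for a name from the list of things; names that differ only in an ending like _2 or _b are one class to them, and where a whole thing is asked for, a point or a joint stands for the part that bears it (a point fixed in the world has none). Each returns a list of dicts, best first, with "conf" (0 to 1); they miss things now and then, are a little off and sometimes report something else, mostly with a low value. They report only what shows in the picture. A call takes as long as a camera call. They do not tell look-alikes from the thing itself.
- spot_in(target, picture): "bbox" ([centre column, centre row, width, height] in pixels, round what is visible of it).
- landmark_of(target, picture): "at" ([column, row] in pixels: a listed point, or the origin of a listed thing).
The state is a dict: "time": time; "q": joint angles; "joint_vel": joint speeds; "joint_torque": joint torques, N m; "tool_pos": TCP position; "tcp_rot": TCP orientation; "wrist_force": force on the tool from outside, world axes, zero at the start; "torque": the same for the moment, N m; "width": opening from 0.0 (shut) to 1.0 (fully open).
Only numpy, scipy, OpenCV 4.12 (cv2) and the standard library are available. Lean on these libraries where they do the work, as an engineer would, in place of code of your own. Each camera call takes 0.05 s, during which the arm holds its last target.

### The job

The print bed is to be cleaned next, so unlock the child-resistant cap of the square solvent bottle: press the cap fully down and, keeping it down, turn it counterclockwise (seen from above) by about a fifth of a turn so that it passes its catch, then let go so that it springs back up, unlocked. Do not touch the round bottle, which has the same cap.

Things in the scene. Friction and masses are not known exactly. Their poses are not given: they have to be found in the camera images.
- cap_top (a point): Centre of the top of the SQUARE bottle's cap; z up, x along the thin bar on the top. Cap: grey ribbed cylinder, 48 mm diameter, 32 mm tall; grip its side from above, any yaw. Top 160 mm above table when up, 152 pressed; below it a neck 38 mm wide, then from 117 mm down the sloping shoulder and white 80 x 80 mm body (top 106 mm). Bottle fixed in a grey holder screwed to the table.
- cap_press (a joint): How far the square bottle's cap is pressed down, m: 0 up, 0.008 fully down on a firm stop. A spring returns it: about 5 N to start, 11 N fully down. The cap clears its catch only when pressed more than 5 mm.
- cap_turn (a joint): Turn of the square bottle's cap, rad, counterclockwise from above; starts at 0 to 0.1. Unpressed, its catch blocks it at about 0.13. Held down it turns easily (0.03 N m); from 0.85 it is past the catch and, let go, springs up behind it and cannot turn back. End stop at 1.31; aim for 1.1 to 1.25.
- round_bottle: The OTHER bottle, not to be touched: round white body 80 mm in diameter, identical grey 100 x 100 mm holder, identical cap at the same height. Origin: centre of the holder's underside, on the table under the cap's axis; z up. The two bottles may swap places; their axes are at least 190 mm apart.
Mind the look-alikes: they are no part of the job. What is shaped like the part that bears cap_top but orange or purple is not meant.

How it is judged:
On the way, in this order (a step that is already met when the one before it is completed fails the run):
1. the square bottle's cap is pressed down (more than 5 mm) before it is turned (value of joint cap_press above 0.005 m and value of joint cap_turn below 0.5 rad), for 0.05 s.
2. held down (more than 3.5 mm), it is turned past its catch (more than 0.83 rad) (value of joint cap_press above 0.0035 m and value of joint cap_turn above 0.83 rad), for 0.02 s.
At the end, for the whole second after the job is handed in: The square bottle's cap stands turned past its catch (cap_turn above 0.78 rad) and has sprung back up (cap_press below 1.5 mm) (value of joint cap_turn above 0.78 rad and value of joint cap_press below 0.0015 m); the robot touches nothing.
It fails at once if the round bottle or its cap is touched (by more than 2 N) (contact force between round_bottle and the fingers above 2 N or contact force between round_bottle and the arm above 2 N).
It also fails if it takes over 32 s, if anything falls off the work surface, if the arm or the gripper's body presses on something with over 40 N, if the wrist force passes 120 N, or if a joint passes its speed limit or range.

## Working session

There is one attempt and no reset: what is moved stays moved. The work goes in short steps, Python scripts to look and compute and a tool call to move; the robot and the scene stay as the last step left them, time stands still between calls to the robot, and variables do not carry over. Pictures are saved under pics/ and viewed, and the job is handed in when it is done.

Besides the shell and the picture viewer there is one more tool, called by a JSON object that holds its "method" and its "body". play_rows: Moves the arm, as the interface text tells. Its arguments: {"type":"object","properties":{"slide":{"type":"array"},"delta_rot":{"type":"array"},"hand":{"type":"number"},"force":{"type":"number"}},"required":["slide","delta_rot"]}

```bash
mkdir -p pics; cat > h.py <<'E'
from workcell import *
import numpy as np, cv2, pickle
def snap(n,tag):
    p=read_camera(n); cv2.imwrite(f'pics/{tag}.png',p['image'][:,:,::-1]); pickle.dump(p,open(f'{tag}.pkl','wb')); return p
def world(p,u,v,d):
    H=p['image'].shape[0]; f=H/2/np.tan(np.radians(p['fovy'])/2)
    c=np.array([(u-p['cx'])/f*d,-(v-p['cy'])/f*d,-d,1]); return (p['world_from_camera']@c)[:3]
E
python3 - <<'E'
from h import *
for n in ('scene','top'):
    p=snap(n,n+'1'); print({k:v for k,v in p.items() if k not in('image','depth')})
    for t in('cap_top','round_bottle'):
        print(n,t,landmark_of(t,p),spot_in(t,p))
print(read_state())
E
```

```text
{'fovy': 53.433746833110035, 'cx': 258.63833483983336, 'cy': 191.31253536459042, 'world_from_camera': array([[ 0.4185221 , -0.49074044,  0.76420748,  1.4841409 ],
       [ 0.90805298,  0.24158241, -0.34216622, -0.1884949 ],
       [-0.01670428,  0.837145  ,  0.5467259 ,  0.73887629],
       [ 0.        ,  0.        ,  0.        ,  1.        ]]), 'shot': 1}
scene cap_top [{'at': [239.6, 193.5], 'conf': 0.66}, {'at': [235.1, 163.6], 'conf': 0.63}, {'at': [369.6, 140.4], 'conf': 0.57}, {'at': [295.8, 164.4], 'conf': 0.56}] [{'bbox': [293.4, 169.0, 13.9, 24.0], 'conf': 0.81}, {'bbox': [242.8, 199.3, 14.7, 20.3], 'conf': 0.73}, {'bbox': [371.4, 145.7, 13.5, 18.0], 'conf': 0.49}, {'bbox': [233.5, 167.6, 14.4, 17.9], 'conf': 0.47}]
scene round_bottle [{'at': [152.2, 241.6], 'conf': 0.85}] [{'bbox': [154.1, 225.2, 45.6, 67.0], 'conf': 0.69}]
{'fovy': 57.72416904915385, 'cx': 253.2987954721103, 'cy': 188.24591580581566, 'world_from_camera': array([[-0.01080785,  0.99838985, -0.05568574,  0.52182452],
       [-0.99947736, -0.00908934,  0.03102229,  0.21646955],
       [ 0.0304662 ,  0.05599192
[... 497 characters left out ...]
box': [360.8, 192.3, 49.4, 38.8], 'conf': 0.6}]
{'time': 0.5, 'q': array([ 1.16812833e+00,  2.63871118e-01,  1.60406101e+00, -1.16823116e-05,
        1.27371264e+00, -3.69298745e-02]), 'joint_vel': array([-0.00038927,  0.00130674, -0.00096829, -0.00138599, -0.00124832,
        0.00154395]), 'joint_torque': array([-1.77932702e-04, -5.14403379e+01, -3.67236650e+01, -2.19264448e-04,
        2.66204137e-03, -4.24302812e-06]), 'tool_pos': array([0.24141424, 0.63030803, 0.2133662 ]), 'tcp_rot': array([-5.71298095e-01, -3.08921025e+00,  8.37196528e-05]), 'wrist_force': array([0.3708223 , 0.2535767 , 1.42051338]), 'torque': array([ 0.02118074, -0.03536061, -0.00602233]), 'width': 0.9992390057493721}
```

View pics/scene1.png

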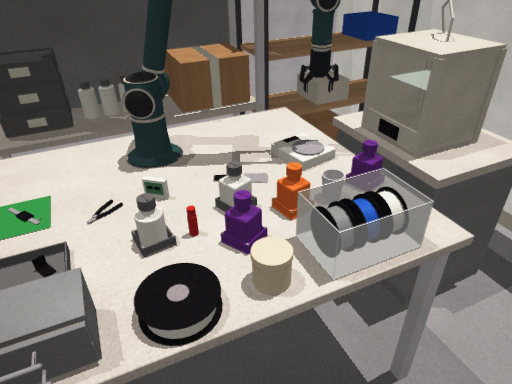

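View pics/top1.png

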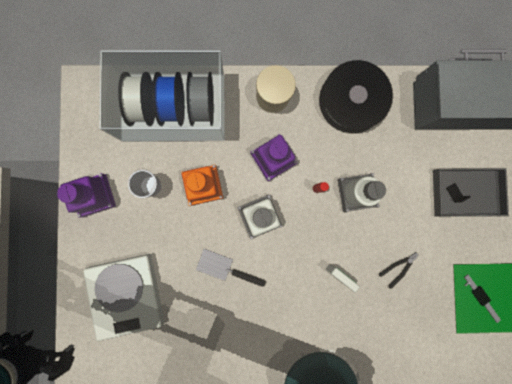

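```bash
python3 - <<'E'
from h import *
p=pickle.load(open('top1.pkl','rb')); s=pickle.load(open('scene1.pkl','rb'))
a=cv2.resize(p['image'][180:250,220:310],None,fx=4.4,fy=4.4,interpolation=cv2.INTER_CUBIC)
b=cv2.resize(s['image'][155:225,195:285],None,fx=4.4,fy=4.4,interpolation=cv2.INTER_CUBIC)
cv2.imwrite('pics/crop.png',np.hstack([a,b])[:,:,::-1])
for (P,r,zmin,zmax) in ((p,(190,245,235,290),.152,.17),(s,(155,215,212,260),.152,.17),(p,(165,215,335,400),.152,.17)):
    pts=[]
    for v in range(r[0],r[1]):
        for u in range(r[2],r[3]):
            d=P['depth'][v,u]
            if d>0:
                w=world(P,u,v,d)
                if zmin<w[2]<zmax: pts.append([*w,u,v])
    pts=np.array(pts); 
    if len(pts): print(len(pts),np.median(pts,0),pts.min(0),pts.max(0), cv2.minEnclosingCircle(pts[:,:2].astype(np.float32)))
# heights
print(np.array([[world(p,u,v,p['depth'][v,u])[2] for u in range(235,290,5)] for v in range(195,240,5)]).round(3))
E
```

```text
299 [4.96377839e-01 1.69050892e-01 1.60619094e-01 2.62000000e+02
 2.18000000e+02] [4.74055274e-01 1.43979091e-01 1.52582268e-01 2.53000000e+02
 2.08000000e+02] [5.20784124e-01 1.91311382e-01 1.65420120e-01 2.72000000e+02
 2.27000000e+02] ((0.4969015419483185, 0.1682400107383728), 0.024397892877459526)
285 [6.55623721e-01 1.39147597e-01 1.59421812e-01 2.38000000e+02
 1.92000000e+02] [4.77863478e-01 1.02713131e-01 1.52051837e-01 2.26000000e+02
 1.61000000e+02] [6.92893602e-01 1.90385591e-01 1.62633792e-01 2.50000000e+02
 2.01000000e+02] ((0.5852497816085815, 0.14674030244350433), 0.10963628441095352)
294 [ 5.62536492e-01 -1.16681180e-01  1.60538179e-01  3.76000000e+02
  1.90000000e+02] [ 5.40108587e-01 -1.40586776e-01  1.52262270e-01  3.66000000e+02
  1.81000000e+02] [ 5.85784879e-01 -9.44216840e-02  1.65437415e-01  3.85000000e+02
  1.99000000e+02] ((0.5624641180038452, -0.11851133406162262), 0.024271881207823753)
[[ 0.     0.002 -0.     0.    -0.002  0.002  0.002  0.002 -0.004  0.001
  -0.004]
 [-0.002 -0.002 -0.002  0.001  0.004  0.031  0.102  0.1    0.001  0.001
   0.001]
 [-0.001  0.001  0.032  0.008  0.104  0.107  0.108  0.109 -0.     0.002
  -0.001]
 [ 0.001  0.033  0.109  0.106  0.111  0.161  0.162  0.106  0.034  0.002
  -0.   ]
 [-0.001  0.001  0.108  0.105  0.158  0.161  0.162  0.159  0.104  0.003
  -0.002]
 [ 0.002  0.002  0.006  0.108  0.16   0.158  0.161  0.162  0.108 -0.006
   0.001]
 [ 0.002  0.001  0.034  0.108  0.111  0.16   0.158  0.104  0.106  0.036
  -0.001]
 [ 0.004  0.001  0.003  0.1    0.109  0.107  0.108  0.034  0.     0.001
   0.003]
 [-0.     0.002  0.     0.032  0.105 -0.     0.001 -0.003 -0.     0.002
  -0.002]]
```

View pics/crop.png

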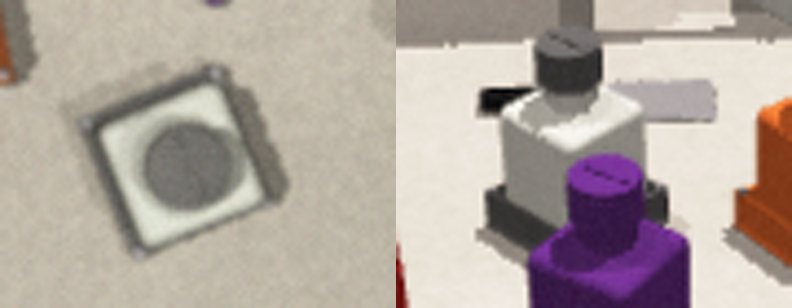

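```bash
cat >> h.py <<'E'
from scipy.spatial.transform import Rotation as R
def delta(tgt):
    s=read_state(); r=R.from_rotvec(s['tcp_rot']); print(s['time'],s['tool_pos'].round(4),'delta cm',(r.inv().apply(np.array(tgt)-s['tool_pos'])*100).round(2),'axes\n',r.as_matrix().round(3),'F',s['wrist_force'].round(1),'q',s['q'].round(2),'w',s['width'])
E
python3 - <<'E'
from h import *
s=pickle.load(open('scene1.pkl','rb'))
pts=np.array([world(s,u,v,s['depth'][v,u]) for v in range(158,178) for u in range(222,250)])
m=(pts[:,2]>.154)&(pts[:,2]<.17)&(pts[:,0]<.56); print(m.sum(),np.median(pts[m],0),cv2.minEnclosingCircle(pts[m][:,:2].astype(np.float32)))
delta([.497,.168,.213])
E
```

```text
110 [0.50292666 0.16597805 0.15935761] ((0.49979889392852783, 0.1673334389925003), 0.024158833548426628)
0.5 [0.2414 0.6303 0.2134] delta cm [-4.040e+01 -3.403e+01  4.000e-02] axes
 [[-0.934  0.358 -0.   ]
 [ 0.358  0.934 -0.   ]
 [-0.    -0.    -1.   ]] F [0.4 0.3 1.4] q [ 1.17  0.26  1.6  -0.    1.27 -0.04] w 0.9992390057493721
```

{"method": "play_rows", "body": {"slide": [[-3,-2.5,0],[-6.5,-5.5,0],[-10,-8.5,0],[-13.5,-11.3,0],[-17,-14.2,0],[-20.4,-17.1,0],[-23.8,-20,0],[-27.2,-22.8,0],[-30.6,-25.6,0],[-34,-28.4,0],[-37.3,-31.2,0],[-40.6,-34,0]], "delta_rot": [[0,0,0.05],[0,0,0.12],[0,0,0.2],[0,0,0.28],[0,0,0.36],[0,0,0.44],[0,0,0.52],[0,0,0.6],[0,0,0.68],[0,0,0.76],[0,0,0.84],[0,0,0.9]], "hand": 1}}

```text
time: 1.5
tool_pos: [0.4841, 0.1939, 0.2139]
tcp_rot: [1.863, 2.529, 0.001]
wrist_force: [0.6, 0.6, -0.2]
width: 0.997
```

```bash
python3 - <<'E'
from h import *
delta([.4985,.168,.142])
E
```

```text
1.5 [0.4841 0.1939 0.2139] delta cm [-2.9   0.59  7.19] axes
 [[-0.297  0.955  0.001]
 [ 0.955  0.297  0.   ]
 [ 0.     0.001 -1.   ]] F [ 0.6  0.6 -0.2] q [ 0.33 -0.03  1.93  0.    1.24  0.03] w 0.9965764173506066
```

{"method": "play_rows", "body": {"slide": [[-2.9,0.6,0],[-2.9,0.6,0],[-2.9,0.6,0],[-2.9,0.6,0]], "delta_rot": [[0,0,0],[0,0,0],[0,0,0],[0,0,0]]}}

```text
time: 1.83
tool_pos: [0.4983, 0.1682, 0.2139]
tcp_rot: [1.864, 2.529, 0.002]
wrist_force: [-0.7, 0.3, -0.7]
width: 0.999
```

```bash
python3 - <<'E'
from h import *
delta([.4985,.168,.142])
snap('top','top2');snap('scene','scene2')
a=cv2.imread('pics/top2.png');b=cv2.imread('pics/scene2.png')
cv2.imwrite('pics/c2.png',np.hstack([cv2.resize(a[160:270,200:330],(400,340)),cv2.resize(b[90:230,170:310],(340,340))]))
E
```

```text
1.8333 [0.4983 0.1682 0.2139] delta cm [-0.03  0.01  7.19] axes
 [[-0.296  0.955  0.001]
 [ 0.955  0.296  0.001]
 [ 0.001  0.001 -1.   ]] F [-0.7  0.3 -0.7] q [ 0.28 -0.02  1.92  0.    1.24 -0.02] w 0.9985218121956405
```

View pics/c2.png

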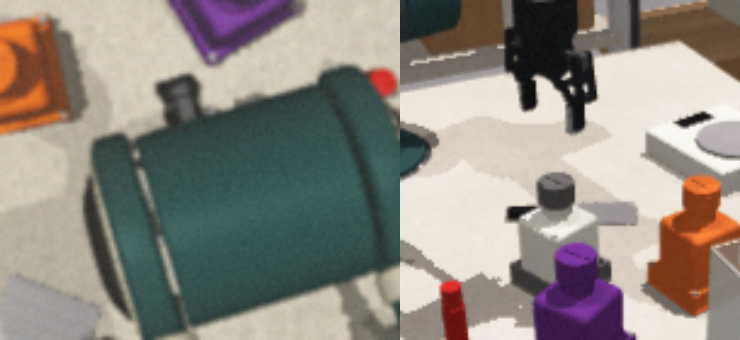

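The open gripper is above the grey cap, with its fingers at about crop (530,95) and (575,120) and the cap at (555,190). Both fingers are clear of the purple and orange look-alikes. Next I descend.

{"method": "play_rows", "body": {"slide": [[0,0,1.5],[0,0,3.5],[0,0,5.2],[0,0,6.3],[0,0,7.0],[0,0,7.2],[0,0,7.2],[0,0,7.2]], "delta_rot": [[0,0,0],[0,0,0],[0,0,0],[0,0,0],[0,0,0],[0,0,0],[0,0,0],[0,0,0]]}}

```text
time: 2.6
tool_pos: [0.4985, 0.1696, 0.1427]
tcp_rot: [1.86, 2.531, 0.003]
wrist_force: [-0.4, 0.4, 0.1]
width: 1.002
```

```bash
python3 - <<'E'
from h import *
delta([.4985,.168,.142])
snap('scene','scene3')
b=cv2.imread('pics/scene3.png')
cv2.imwrite('pics/c3.png',cv2.resize(b[110:230,180:300],(600,600),interpolation=cv2.INTER_CUBIC))
E
```

```text
2.6 [0.4985 0.1696 0.1427] delta cm [-0.15 -0.05  0.07] axes
 [[-0.299  0.954  0.002]
 [ 0.954  0.299  0.001]
 [ 0.001  0.002 -1.   ]] F [-0.4  0.4  0.1] q [ 0.28  0.04  2.    0.    1.1  -0.02] w 1.0021399478695625
```

View pics/c3.png

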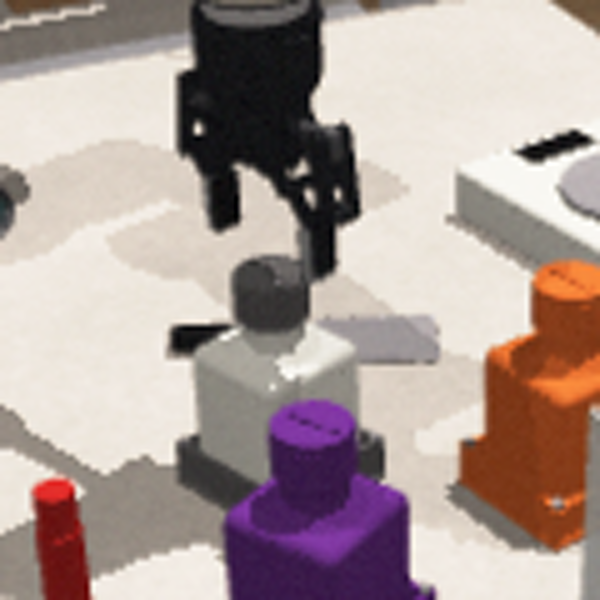

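```bash
python3 - <<'E'
from h import *
for f in('scene3','scene2'):
  p=pickle.load(open(f+'.pkl','rb'))
  for v in range(130,172,3):
    print(v,*[(u,*world(p,u,v,p['depth'][v,u]).round(3)) for u in range(218,254,3) if p['image'][v,u].sum()<110])
E
```

```text
130 (221, np.float64(0.456), np.float64(0.15), np.float64(0.262)) (224, np.float64(0.518), np.float64(0.139), np.float64(0.289)) (227, np.float64(0.526), np.float64(0.145), np.float64(0.291)) (230, np.float64(0.534), np.float64(0.152), np.float64(0.292)) (233, np.float64(0.537), np.float64(0.159), np.float64(0.292)) (236, np.float64(0.537), np.float64(0.169), np.float64(0.29)) (239, np.float64(0.538), np.float64(0.177), np.float64(0.289))
133 (218, np.float64(0.444), np.float64(0.144), np.float64(0.248)) (221, np.float64(0.444), np.float64(0.154), np.float64(0.246)) (224, np.float64(0.493), np.float64(0.147), np.float64(0.267)) (227, np.float64(0.493), np.float64(0.156), np.float64(0.265)) (230, np.float64(0.504), np.float64(0.161), np.float64(0.269)) (233, np.float64(0.522), np.float64(0.164), np.float64(0.275)) (236, np.float64(0.531), np.float64(0.17), np.float64(0.278)) (239, np.float64(0.534), np.float64(0.178), np.float64(0.278)) (242, np.float64(0.536), np.float64(0.187), np.float64(0.277))
136 (221, np.float64(0.434), np.float64(0.156), np.float64(0.231)) (224, np.float64(0.4
[... 3202 characters left out ...]
), np.float64(0.301)) (248, np.float64(0.57), np.float64(0.192), np.float64(0.299))
133 (221, np.float64(0.46), np.float64(0.148), np.float64(0.254)) (224, np.float64(0.458), np.float64(0.158), np.float64(0.251)) (242, np.float64(0.558), np.float64(0.178), np.float64(0.287)) (245, np.float64(0.569), np.float64(0.183), np.float64(0.291))
136 (242, np.float64(0.555), np.float64(0.179), np.float64(0.276)) (245, np.float64(0.553), np.float64(0.189), np.float64(0.274))
139 (242, np.float64(0.555), np.float64(0.179), np.float64(0.267)) (245, np.float64(0.552), np.float64(0.189), np.float64(0.264))
142 (242, np.float64(0.551), np.float64(0.18), np.float64(0.256))
145
148
151
154
157
160
163
166
169
```

The image disagrees with the reported height. Depth puts the open fingertips at z of about 0.178, where I expected about 0.148. Table and cap heights from the same camera agree with the values given. I'll descend a safe 2 cm and measure again.

{"method": "play_rows", "body": {"slide": [[-0.1,0,0.7],[-0.2,0,1.4],[-0.2,0,2.0],[-0.2,0,2.0],[-0.2,0,2.0]], "delta_rot": [[0,0,0],[0,0,0],[0,0,0],[0,0,0],[0,0,0]]}}

```text
time: 3.07
tool_pos: [0.4987, 0.1673, 0.1221]
tcp_rot: [1.861, 2.531, 0.002]
wrist_force: [1.3, 0.1, -0.6]
width: 0.998
```

```bash
python3 - <<'E'
from h import *
delta([.4985,.168,.142])
p=snap('scene','scene4')
b=cv2.imread('pics/scene4.png')
cv2.imwrite('pics/c4.png',cv2.resize(b[110:230,180:300],(600,600),interpolation=cv2.INTER_CUBIC))
for v in range(150,186,2):
    print(v,*[(u,*(world(p,u,v,p['depth'][v,u])*1000).astype(int).tolist()) for u in range(216,256,2) if p['image'][v,u].sum()<130])
E
```

```text
3.0667 [0.4987 0.1673 0.1221] delta cm [ 0.07 -0.   -1.99] axes
 [[-0.298  0.955  0.001]
 [ 0.955  0.298  0.001]
 [ 0.001  0.001 -1.   ]] F [ 1.3  0.1 -0.6] q [ 0.28  0.06  2.02  0.    1.06 -0.03] w 0.9983607683620036
150 (220, 459, 140, 197) (222, 457, 148, 194) (224, 455, 155, 192) (226, 456, 161, 191) (232, 523, 157, 222) (234, 532, 160, 226) (236, 528, 168, 222) (242, 563, 173, 237) (244, 570, 177, 239) (246, 562, 186, 233) (248, 564, 191, 233)
152 (222, 461, 146, 189) (224, 457, 154, 186) (226, 453, 162, 182) (236, 540, 163, 222) (238, 538, 170, 219) (240, 538, 176, 218) (242, 560, 174, 229) (244, 569, 177, 232) (246, 569, 183, 231) (248, 569, 189, 230) (250, 564, 198, 225)
154 (222, 458, 146, 181) (224, 454, 154, 178) (226, 454, 161, 176) (236, 543, 161, 217) (238, 543, 168, 216) (244, 570, 176, 227) (248, 560, 193, 218) (250, 568, 196, 221)
156 (222, 460, 145, 175) (224, 456, 153, 171) (226, 459, 159, 171) (238, 540, 169, 207) (240, 547, 172, 210) (244, 569, 176, 219) (246, 550, 190, 207) (250, 566, 196, 213)
158 (222, 459, 145, 167) (224, 460, 151, 166) (226, 455, 160, 162) (240, 549, 171, 204) (242, 549, 178, 203) (244, 567, 177, 212) (246, 566, 184, 209) (248, 568, 189, 209) (250, 567, 196, 207)
160 (224, 460, 151, 160) (226, 455, 159, 155) (240, 552, 170, 200) (242, 553, 176, 198) (244, 568, 176, 205) (246, 575, 180, 208)
162 (242, 553, 175, 192) (244, 567, 176, 198)
164 (242, 551, 176, 184) (244, 550, 183, 182)
166 (242, 551, 176, 177) (244, 554, 181, 177)
168 (242, 550, 176, 170) (244, 556, 180, 172) (246, 549, 189, 166)
170 (242, 553, 174, 164) (244, 550, 182, 161)
172
174
176 (216, 316, 163, 19) (218, 318, 170, 19) (220, 317, 178, 17) (222, 323, 184, 18)
178 (216, 317, 162, 12) (218, 319, 169, 11)
180
182
184
```

View pics/c4.png

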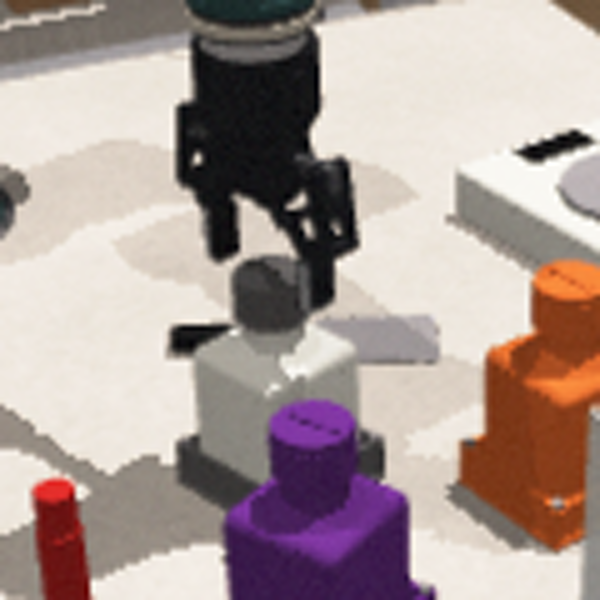

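{"method": "play_rows", "body": {"slide": [[0,0,0.4],[0,0,0.8],[0,0,1.1],[0,0,1.1]], "delta_rot": [[0,0,0],[0,0,0],[0,0,0],[0,0,0]]}}

```text
time: 3.45
tool_pos: [0.4985, 0.1673, 0.1105]
tcp_rot: [-1.861, -2.531, -0.001]
wrist_force: [-0.2, 0.2, 0.5]
width: 1.001
```

```bash
python3 - <<'E'
from h import *
delta([.4985,.168,.142])
p=snap('scene','scene5')
b=cv2.imread('pics/scene5.png')
cv2.imwrite('pics/c5.png',cv2.resize(b[130:210,200:280],(600,600),interpolation=cv2.INTER_CUBIC))
for v in range(156,186,2):
    print(v,*[(u,*(world(p,u,v,p['depth'][v,u])*1000).astype(int).tolist()) for u in range(216,256,2) if p['image'][v,u].sum()<130])
E
```

```text
3.45 [0.4985 0.1673 0.1105] delta cm [ 0.07  0.03 -3.15] axes
 [[-0.298  0.955  0.   ]
 [ 0.955  0.298  0.001]
 [ 0.001  0.    -1.   ]] F [-0.2  0.2  0.5] q [ 0.28  0.07  2.03  0.    1.04 -0.03] w 1.0011505242078587
156 (222, 463, 144, 177) (224, 456, 153, 171) (226, 459, 159, 171) (236, 541, 162, 209) (238, 538, 169, 206) (240, 539, 175, 205) (242, 558, 174, 215) (244, 572, 175, 221) (246, 566, 184, 216) (248, 566, 190, 215) (250, 562, 198, 211)
158 (222, 457, 145, 167) (224, 458, 152, 166) (226, 458, 159, 164) (236, 541, 162, 203) (238, 546, 166, 204) (244, 569, 176, 213) (250, 567, 196, 207)
160 (222, 461, 144, 162) (224, 463, 150, 161) (226, 459, 158, 157) (238, 540, 168, 194) (240, 548, 171, 197) (244, 572, 175, 208) (246, 550, 190, 194) (248, 558, 193, 197) (250, 565, 197, 199)
162 (224, 463, 149, 154) (226, 456, 158, 149) (240, 550, 170, 192) (242, 554, 175, 193) (244, 568, 176, 199) (246, 573, 180, 201) (248, 566, 189, 195) (250, 567, 195, 194)
164 (224, 461, 149, 146) (240, 552, 169, 186) (242, 555, 174, 186) (244, 572, 174, 195) (246, 1484, -188, 738)
166 (242, 553, 175, 178) (244, 553, 181, 177)
168 (242, 550, 176, 170) (244, 548, 183, 167) (246, 551, 188, 167)
170 (242, 548, 176, 161) (244, 558, 178, 166) (246, 552, 188, 161)
172 (242, 549, 176, 155) (244, 548, 182, 153) (246, 549, 189, 152)
174
176 (216, 313, 164, 18) (218, 316, 171, 18) (220, 318, 178, 17) (222, 317, 186, 14)
178 (216, 314, 163, 10) (218, 319, 169, 11)
180
182
184
```

View pics/c5.png

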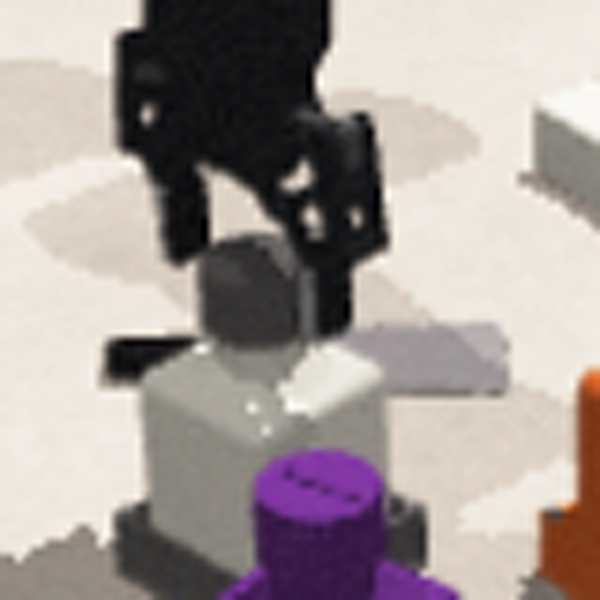

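The fingers now straddle the grey cap: left finger at crop (185,230), right at (335,300), cap between them at (255,290). The right tip sits about 15 mm below the cap top. I'll close now.

{"method": "play_rows", "body": {"slide": [[0,0,0],[0,0,0],[0,0,0],[0,0,0],[0,0,0],[0,0,0],[0,0,0],[0,0,0]], "delta_rot": [[0,0,0],[0,0,0],[0,0,0],[0,0,0],[0,0,0],[0,0,0],[0,0,0],[0,0,0]], "hand": 0, "force": 60}}

```text
time: 4.17
tool_pos: [0.4974, 0.167, 0.1113]
tcp_rot: [-1.86, -2.53, 0.002]
wrist_force: [-6.0, -1.8, 5.4]
width: 0.548
```

```bash
python3 - <<'E'
from h import *
delta([.4985,.168,.142])
p=snap('scene','scene6')
b=cv2.imread('pics/scene6.png')
cv2.imwrite('pics/c6.png',cv2.resize(b[130:210,200:280],(600,600),interpolation=cv2.INTER_CUBIC))
E
```

```text
4.1667 [0.4974 0.167  0.1113] delta cm [ 0.07  0.13 -3.07] axes
 [[-0.298  0.954 -0.002]
 [ 0.954  0.298 -0.   ]
 [ 0.001 -0.002 -1.   ]] F [-6.  -1.8  5.4] q [ 0.28  0.07  2.03  0.    1.05 -0.03] w 0.5475226872004154
```

View pics/c6.png

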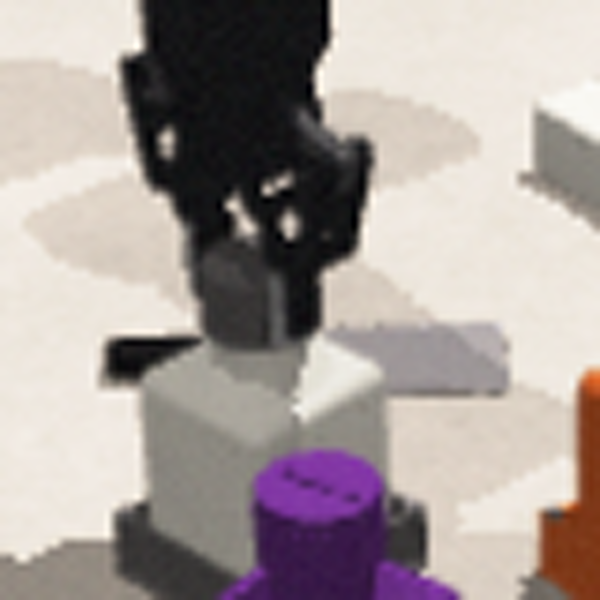

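{"method": "play_rows", "body": {"slide": [[0,0,0.25],[0,0,0.5],[0,0,0.75],[0,0,0.9],[0,0,0.9],[0,0,0.9]], "delta_rot": [[0,0,0],[0,0,0],[0,0,0],[0,0,0],[0,0,0],[0,0,0]]}}

```text
time: 4.72
tool_pos: [0.4974, 0.167, 0.1042]
tcp_rot: [-1.86, -2.53, 0.002]
wrist_force: [-5.7, -2.0, 10.9]
width: 0.544
```

```bash
python3 - <<'E'
from h import *
delta([.4985,.168,.142])
p=snap('scene','scene7')
b=cv2.imread('pics/scene7.png')
cv2.imwrite('pics/c7.png',cv2.resize(b[130:210,200:280],(600,600),interpolation=cv2.INTER_CUBIC))
E
```

```text
4.7167 [0.4974 0.167  0.1042] delta cm [ 0.06  0.13 -3.78] axes
 [[-0.298  0.954 -0.002]
 [ 0.954  0.298 -0.   ]
 [ 0.    -0.002 -1.   ]] F [-5.7 -2.  10.9] q [ 0.28  0.08  2.03  0.    1.03 -0.03] w 0.5443880493709805
```

View pics/c7.png

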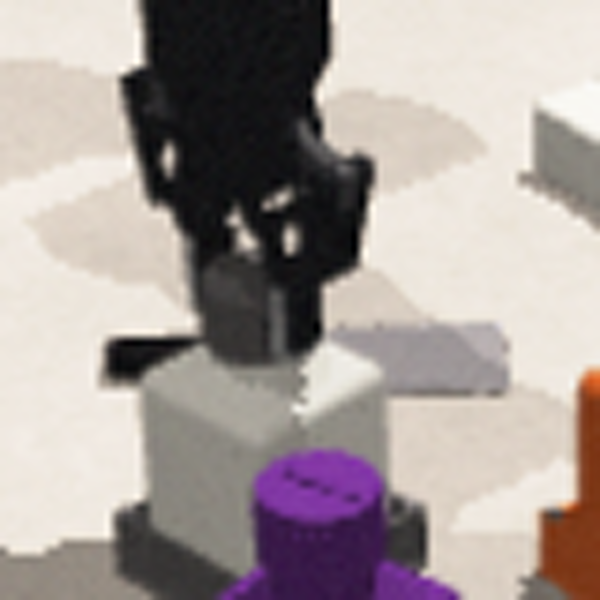

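Pressed about 7 mm with 10.9 N. I'll press onto the stop and turn.

{"method": "play_rows", "body": {"slide": [[0,0,0.3],[0,-0.1,0.4],[0,-0.1,0.4]], "delta_rot": [[0,0,0],[0,0,0],[0,0,0]]}}

```text
time: 5.02
tool_pos: [0.4975, 0.167, 0.1039]
tcp_rot: [-1.861, -2.531, -0.001]
wrist_force: [-7.0, -2.1, 18.7]
width: 0.542
```

{"method": "play_rows", "body": {"slide": [[0,0,0.4],[0,0,0.4],[0,0,0.4],[0,0,0.4],[0,0,0.4],[0,0,0.4],[0,0,0.4],[0,0,0.4],[0,0,0.4],[0,0,0.4],[0,0,0.4],[0,0,0.4]], "delta_rot": [[0,0,-0.08],[0,0,-0.19],[0,0,-0.3],[0,0,-0.41],[0,0,-0.52],[0,0,-0.63],[0,0,-0.74],[0,0,-0.85],[0,0,-0.96],[0,0,-1.06],[0,0,-1.13],[0,0,-1.13]]}}

```text
time: 6.02
tool_pos: [0.4991, 0.1689, 0.104]
tcp_rot: [0.212, 3.131, 0.007]
wrist_force: [-5.9, 2.8, 17.7]
width: 0.544
```

```bash
python3 - <<'E'
from h import *
delta([.4985,.168,.142])
print(read_state()['torque'])
m=R.from_rotvec(read_state()['tcp_rot']).as_matrix(); print('yaw of y',np.arctan2(m[1,1],m[0,1]), 'start',np.arctan2(.298,.954))
p=snap('scene','scene8')
b=cv2.imread('pics/scene8.png')
cv2.imwrite('pics/c8.png',cv2.resize(b[130:210,200:280],(600,600),interpolation=cv2.INTER_CUBIC))
E
```

```text
6.0167 [0.4991 0.1689 0.104 ] delta cm [ 0.04 -0.08 -3.8 ] axes
 [[-0.991  0.135  0.004]
 [ 0.135  0.991  0.004]
 [-0.003  0.005 -1.   ]] F [-5.9  2.8 17.7] q [ 0.28  0.08  2.03  0.    1.03 -1.16] w 0.5441676627415246
[0.52032072 1.12567571 0.05128096]
yaw of y 1.4355327053227225 start 0.3027654938978018
```

View pics/c8.png

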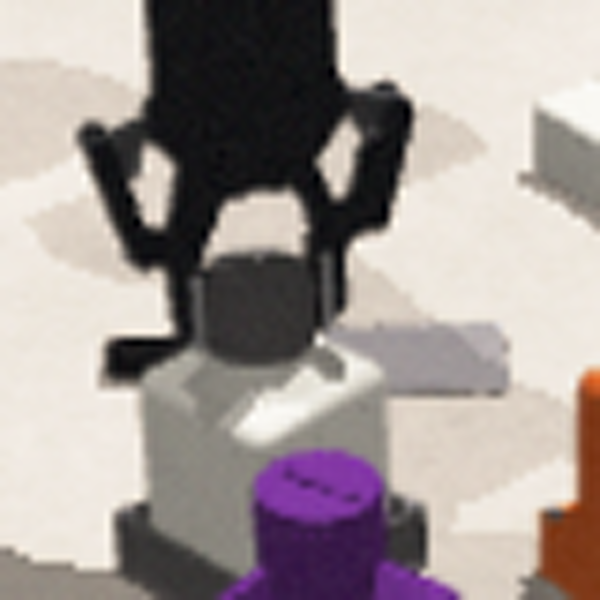

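The gripper turned 1.13 rad and the cap, at crop (260,305), is still pressed and centred between the pads. I'll release, then rise.

{"method": "play_rows", "body": {"slide": [[0,0,0.2],[0,0,0],[0,0,0],[0,0,0],[0,0,0],[0,0,0],[0,0,0]], "delta_rot": [[0,0,0],[0,0,0],[0,0,0],[0,0,0],[0,0,0],[0,0,0],[0,0,0]], "hand": 1}}

```text
time: 6.65
tool_pos: [0.4989, 0.1688, 0.1035]
tcp_rot: [0.216, 3.131, 0.006]
wrist_force: [-0.2, -1.0, 1.0]
width: 0.999
```

{"method": "play_rows", "body": {"slide": [[0,0,-1],[0,0,-3],[0,0,-5],[0,0,-7],[0,0,-9],[0,0,-11],[0,0,-12],[0,0,-12]], "delta_rot": [[0,0,0],[0,0,0],[0,0,0],[0,0,0],[0,0,0],[0,0,0],[0,0,0],[0,0,0]]}}

```text
time: 7.32
tool_pos: [0.5005, 0.1689, 0.2272]
tcp_rot: [0.216, 3.125, 0.01]
wrist_force: [0.8, -0.4, -0.4]
width: 1.004
```

```bash
python3 - <<'E'
from h import *
delta([.4985,.168,.142])
p=snap('scene','scene9')
b=cv2.imread('pics/scene9.png');a=cv2.imread('pics/scene1.png')
cv2.imwrite('pics/c9.png',np.hstack([cv2.resize(x[155:205,212:262],(400,400),interpolation=cv2.INTER_CUBIC) for x in(a,b)]))
pts=np.array([world(p,u,v,p['depth'][v,u]) for v in range(158,178) for u in range(222,250)])
m=(pts[:,2]>.14)&(pts[:,2]<.18)&(pts[:,0]<.56); z=pts[m][:,2]; print(m.sum(),np.histogram(z,bins=np.arange(.14,.182,.004)))
E
```

```text
7.3167 [0.5005 0.1689 0.2272] delta cm [ 0.26 -0.17  8.52] axes
 [[-0.99   0.137  0.009]
 [ 0.137  0.991  0.006]
 [-0.008  0.007 -1.   ]] F [ 0.8 -0.4 -0.4] q [ 0.28 -0.03  1.91  0.    1.26 -1.16] w 1.0043376978042193
174 (array([18, 17, 20, 19, 63, 37,  0,  0,  0,  0]), array([0.14 , 0.144, 0.148, 0.152, 0.156, 0.16 , 0.164, 0.168, 0.172,
       0.176, 0.18 ]))
```

View pics/c9.png

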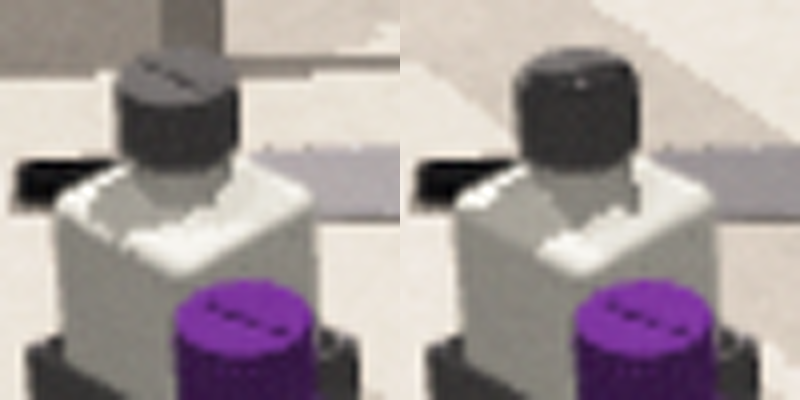

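The cap is back at its original height, with top depth around 0.160. The gripper's shadow hides the bar, so I'll move aside and look again.

{"method": "play_rows", "body": {"slide": [[0,2,0],[0,5,0],[0,8,0],[0,11,0],[0,14,0],[0,17,0],[0,20,0],[0,23,0],[0,26,0],[0,28,0],[0,30,0],[0,30,0]], "delta_rot": [[0,0,0],[0,0,0],[0,0,0],[0,0,0],[0,0,0],[0,0,0],[0,0,0],[0,0,0],[0,0,0],[0,0,0],[0,0,0],[0,0,0]]}}

```text
time: 8.37
tool_pos: [0.5395, 0.4687, 0.2235]
tcp_rot: [0.212, 3.131, 0.007]
wrist_force: [-0.7, 0.5, -0.0]
width: 1.001
```

```bash
python3 - <<'E'
from h import *
p=snap('scene','scene10');t=snap('top','top10')
a=cv2.imread('pics/scene1.png');b=cv2.imread('pics/scene10.png');c=cv2.imread('pics/top1.png');d=cv2.imread('pics/top10.png')
f=lambda x:cv2.resize(x,(300,300),interpolation=cv2.INTER_CUBIC)
cv2.imwrite('pics/c10.png',np.vstack([np.hstack([f(x[155:185,220:250]) for x in(a,b)]),np.hstack([f(x[200:235,245:280]) for x in(c,d)])]))
pts=np.array([world(t,u,v,t['depth'][v,u]) for v in range(205,232) for u in range(250,276)])
for T in (pickle.load(open('top1.pkl','rb')),t):
    print(np.median([world(T,u,v,T['depth'][v,u])[2] for v in range(212,223) for u in range(257,268)]))
print(read_state()['time'],read_state()['wrist_force'],read_state()['tool_pos'])
E
```

```text
0.16089213490793197
0.16101344912939852
8.4667 [ 0.00320239 -0.8005364  -0.00415976] [0.5395852  0.46551793 0.22407327]
```

View pics/c10.png

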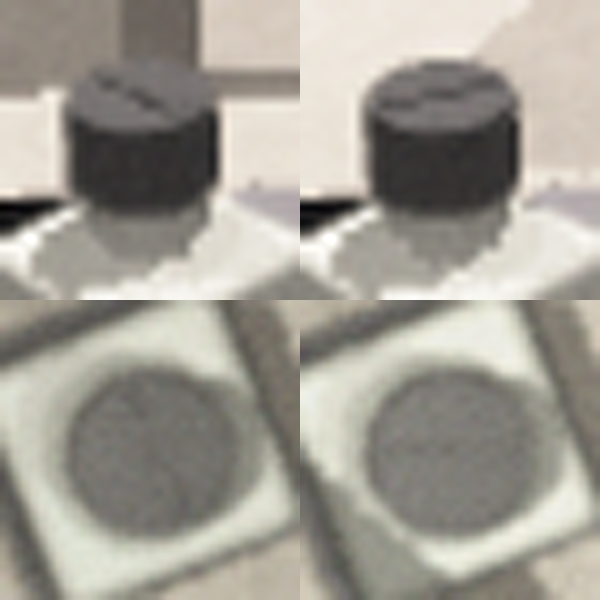

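```bash
python3 -c "
from workcell import *
print(finish_job())"
```

```text
the job is handed in; nothing more can be done
None
```

I pressed the square bottle's grey cap down onto its stop, turned it counterclockwise and released it. I then moved the arm clear and handed the job in at about 8.5 s; no verdict is reported.

**Pressing and turning:** the wrist read 18.7 N with the cap down and 17.7 N after the turn. The gripper turned 1.13 rad while holding it.

**Last checks:**
- **Cap height:** the top is at z = 0.161 m, the same as before the job, so the cap has sprung back up.
- **Cap angle:** the bar on the cap has turned roughly 56–62° (about 1.0–1.1 rad), read by eye from coarse pictures. That is past the catch at 0.85 rad, and roughly matches the gripper's 1.13 rad.
- **Clearance:** the wrist force is near zero and the arm touches nothing. The gripper stayed near the square bottle, well away from the round one.

**Disagreement:** the fingertips showed about 27–30 mm higher in the camera depth than the reported TCP height implied. I went by the camera and lowered the gripper in small, checked steps; the grip it gave was sound.

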